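# Pick the plunger that suits the beaker and hold it tipped over the tray

### The arm

A 6-joint arm with a two-finger parallel gripper is mounted at the origin on the work surface. World frame = base frame: x ahead of the robot, y to its left, z up, the work surface at z = 0. Lengths are in m, angles in rad, forces in N, time in s.
With the tool pointing down it reaches from about 0.4 to 0.925 m from the base axis. Payload 12.5 kg.
Tool frame: the origin (TCP) lies at the very end of the fingers, on their centre line; the grasp point (between the pads) lies 19 mm behind it; z points along the fingers, y is the line along which they close (so a half turn about z gives the same grasp; the last joint's range is limited). The gripper opens to 95 mm and grips with 3 to 60 N. Pads are 20 mm wide; open, the fingers measure 119 mm over their backs; the gripper's body (75 mm by 180 mm) begins 59 mm behind the grasp point.
Start: joints at [-1.285, 0.491, 1.559, -0, 1.092, -0.106], TCP at [0.239, -0.578, 0.215] pointing down, gripper open.
Joint ranges: [-3.1, 3.1], [-0.84, 2.19], [0.05, 2.79], [-1.13, 4.28], [0.06, 2.93], [-2.69, 2.69]. Speed limits (rad/s): [2.22, 2.22, 2.79, 3.14, 3.14, 3.14].

### API

Orientations are given as a unit quaternion [x, y, z, w].
In Python, from workcell import bot gives the robot as it stands. The module is installed in compiled form; this text tells all that it offers.
- The arm moves only by the tool jog_arm, never from a script. Its argument "motion" is a list of rows, each an object of numbers: "dx", "dy", "dz": the shift along the world's x, y, z in mm; "twist": the turn about the world's z in rad. In form: [{"dx": .., "dy": .., "dz": .., "twist": ..}, ...]. A call has 1 to 10 rows; each row is the pose to reach, as a shift and turn from the pose commanded when the call began; what a row does not reach only later rows make up. A row lasts 1/10 s, in which the tool goes at most 50 mm and 8.59 degrees, less where a joint would pass 70% of its speed; a pose out of reach is approached as far as the arm can. A call with a gripper value outside its range is refused whole. "grip" is the opening, from 0 (shut) to 1 (fully open), set as the call begins (left out, the last holds). The fingers move at their own pace and stop on an object; "force" is the grip in N (left out, the last holds). Time passes only in rows, so rows that repeat a pose let the fingers close. It gives the time, the measured TCP pose, the force, the opening and the grip force at its end, in the units of the state.
- bot.read_state(): the state, without advancing time (a new reading comes with each control period).
- bot.read_camera(name): name is "side" or "top"; returns the picture (480x640x3 uint8, red, green, blue); there is no depth.
- bot.camera_info(name): a dict with "mtx" (3x3 intrinsics, pixels), "dist" ([k1, k2, p1, p2, k3] as OpenCV has them; the pictures are not rectified), "view" (4x4, takes a point from world to camera coordinates). Camera axes: x right, y down, z forward; pixel columns grow to the right and rows downward; lengths in m; the calibration is good to about 2 mm. A picture is of the moment at which its call begins. camera_info takes no time and is no camera call.
- bot.hand_in(): hands the job in; it is judged then, once.
The state is a dict: "time_s": time; "qpos": joint angles; "qd": joint speeds; "joint_torque": joint torques, N m; "eef_pos": TCP position; "ee_rot": TCP orientation; "force": force on the tool from outside, world axes, zero at the start; "torque": the same for the moment, N m; "grip_width": opening from 0.0 (shut) to 1.0 (fully open); "finger_force": force on a finger pad.
Only numpy, scipy, OpenCV 4.12 (cv2) and the standard library are available. Lean on these libraries where they do the work, as an engineer would, in place of code of your own. Each camera call takes 0.05 s, during which the arm holds its last target. There are 200 camera calls.

### The job

The beaker standing on the black pad under the tensiometer's hook decides which plunger is wanted: the one with the big disc for the wide beaker, the one with the small disc for the narrow beaker. Draw that plunger straight up out of the rack and only then tip it about halfway between upright and lying flat, and keep it held still like that, disc end lower, with the disc over the middle of the white tray and at least 15 cm above the bench; finish while holding it there. Leave the other plunger and the plain rod in the rack, and everything else on the bench, standing where they are.

Things in the scene. Friction and masses are not known exactly. Their poses are not given: they have to be found in the camera images.
- big_handle (a point): Middle of the handle of the plunger with the big disc (60 mm across). One rigid metal piece, upright: round handle 16 mm across, 80 mm long, on the disc's upper face; disc 10 mm thick; pin 10 mm across, 35 mm long, below it, loose in its hole. In the rack the disc rests on the rack's top; handle middle 100 mm, its top 140 mm above the bench. Weight about 170 g. The point's z axis runs along the handle, from disc to top end.
- big_disc (a point): Centre of the 60 mm disc of the same plunger, on its axis, 45 mm below the middle of the handle.
- small_handle (a point): Middle of the handle of the plunger with the small disc (36 mm across); otherwise the same build and sizes as the big one. Weight about 120 g. The point's z axis runs along the handle, from disc to top end.
- small_disc (a point): Centre of the 36 mm disc of the same plunger, on its axis, 45 mm below the middle of the handle.
- big: The whole big-disc plunger; origin at the lower end of its pin, 85 mm below the middle of the handle, z along the handle.
- small: The whole small-disc plunger; origin at the lower end of its pin, 85 mm below the middle of the handle, z along the handle.
- rod_center (a point): Middle of a plain thin steel rod (10 mm across, 133 mm long with a black ball end, no disc) that stands in the remaining hole of the rack; leave it.
- rack: Grey plastic block, 80 x 300 x 50 mm high, fixed; origin at the centre of its underside on the bench. Three 12 mm wide holes, 42 mm deep, in a row along its y axis at -100, 0 and +100 mm hold the two plungers and the plain rod, in any order. It may stand on the left or on the right.
- tray_mid (a point): Middle of the inner floor of the fixed white plastic tray, 200 x 150 mm, 30 mm high, floor 4 mm above the bench.
- tray: The same white tray; origin under its centre, on the bench.
- pad (a point): Centre of the round black pad (108 mm across), 50 mm above the bench, on the deck of the grey tensiometer at the back of the bench, under the hook of its arm. The arm's top is 230 mm above the bench; the other beaker waits on the bare deck 230 mm away from the pad.
- wide_beaker: White beaker, 88 mm across at the rim, 90 mm high; origin at the centre of its underside. It stands either on the black pad or on the bare end of the deck.
- narrow_beaker: White beaker, 54 mm across at the rim, 75 mm high; origin at the centre of its underside. It stands at the other of the two places.
- bottle: Bystander: amber bottle, 62 mm across, 150 mm high; origin at the centre of its underside.
- jar: Bystander: jar, 70 mm across, 80 mm high; origin at the centre of its underside.
- tub: Bystander: white tub, 72 mm across, 90 mm high; origin at the centre of its underside.
- dish: Bystander: white porcelain dish, 90 mm across, 35 mm high; origin at the centre of its underside.
- weight: Bystander: brass weight, 36 mm across, 52 mm high, on the tensiometer's deck between the beakers; origin at the centre of its underside.
- screwdriver: Bystander: screwdriver, 170 mm long, lying at the left side of the bench.
Things that resemble listed ones, but are neither listed nor needed, are in the scene too. Leave any pink look-alike of the big alone.

How it is judged:
On the way:
1. the plunger that suits the beaker on the pad is held clear of its hole, still upright (((horizontal distance between wide_beaker and pad below 0.06 m and z of big_disc in the frame of rack above 0.095 m and contact force between big and the fingers above 1 N and angle between big_disc's own z axis and vertical below 0.35 rad) or (horizontal distance between narrow_beaker and pad below 0.06 m and z of small_disc in the frame of rack above 0.095 m and contact force between small and the fingers above 1 N and angle between small_disc's own z axis and vertical below 0.35 rad))), for 0.1 s.
At the end, for the whole second after the job is handed in: The plunger suiting the beaker on the pad is in the fingers, still, 32 to 60 degrees from vertical, disc end lower, disc centre over 150 mm above the bench and within 75 mm of the tray's middle in plan; touching neither tray nor rack; the other plunger and rod within 30 mm of where they stood (((horizontal distance between wide_beaker and pad below 0.06 m and height (world z) of big_disc above 0.15 m and angle between big_disc's own z axis and vertical between 0.55 and 1.05 rad and horizontal distance between big_disc and tray_mid below 0.075 m and contact force between big and the fingers above 1 N and contact force between big and tray below 0.1 N and contact force between big and rack below 0.1 N and linear speed of big below 0.03 m/s and distance of each of small_disc, rod_center from where it was at the start of the episode below 0.03 m) or (horizontal distance between narrow_beaker and pad below 0.06 m and height (world z) of small_disc above 0.15 m and angle between small_disc's own z axis and vertical between 0.55 and 1.05 rad and horizontal distance between small_disc and tray_mid below 0.075 m and contact force between small and the fingers above 1 N and contact force between small and tray below 0.1 N and contact force between small and rack below 0.1 N and linear speed of small below 0.03 m/s and distance of each of big_disc, rod_center from where it was at the start of the episode below 0.03 m))); the arm keeps its last pose, push and grip.
It fails at once if the wrong plunger is moved by more than 30 mm ((horizontal distance between wide_beaker and pad below 0.06 m and distance of small_disc from where it was at the start of the episode above 0.03 m) or (horizontal distance between narrow_beaker and pad below 0.06 m and distance of big_disc from where it was at the start of the episode above 0.03 m)).
It fails at once if the plain rod is moved by more than 30 mm (distance of rod_center from where it was at the start of the episode above 0.03 m).
It fails at once if a beaker is moved by more than 30 mm (distance of any of wide_beaker, narrow_beaker from where it was at the start of the episode above 0.03 m).
It fails at once if a bystander is moved by more than 40 mm (distance of any of bottle, jar, tub, dish, weight, screwdriver from where it was at the start of the episode above 0.04 m).
It also fails if it takes over 35 s, if anything falls off the work surface, if the arm or the gripper's body presses on something with over 40 N, if the wrist force passes 120 N, or if a joint passes its speed limit or range.

## Working session

There is one attempt and no reset: what is moved stays moved. The work goes in short steps, Python scripts to look and compute and a tool call to move; the robot and the scene stay as the last step left them, time stands still between calls to the robot, and variables do not carry over. Pictures are saved under pics/ and viewed, at most 10 in all, crops included, and the job is handed in when it is done.

Besides the shell and the picture viewer there is one more tool, called after "Request:" as name([rows], argument=value, ...), one row to a line, values as JSON. jog_arm: Moves the arm, as the interface text tells. Its arguments: {"type":"object","properties":{"motion":{"type":"array"},"grip":{"type":"number"},"force":{"type":"number"}},"required":["motion"]}

```bash
mkdir -p pics; python3 - <<'E'
from workcell import bot
import cv2,numpy as np
for n in("side","top"):
    im=bot.read_camera(n); cv2.imwrite(f"pics/{n}0.png",im[:,:,::-1])
    c=bot.camera_info(n); v=np.array(c["view"]); print(n,np.array(c["mtx"]).round(1).tolist(),c["dist"],v.round(3).tolist(),(-v[:3,:3].T@v[:3,3]).round(3))
print(bot.read_state())
E
```

```text
side [[569.9, 0.0, 311.7], [0.0, 569.9, 234.0], [0.0, 0.0, 1.0]] [0.03560178 0.         0.         0.         0.        ] [[-0.917, -0.399, -0.014, 0.526], [-0.27, 0.645, -0.715, 0.191], [0.294, -0.652, -0.699, 1.469], [0.0, 0.0, 0.0, 1.0]] [0.102 1.045 1.17 ]
top [[554.1, 0.0, 318.2], [0.0, 554.1, 230.1], [0.0, 0.0, 1.0]] [0.05877836 0.         0.         0.         0.        ] [[-0.017, -1.0, -0.002, 0.049], [-0.985, 0.017, -0.172, 0.549], [0.172, -0.001, -0.985, 1.712], [0.0, 0.0, 0.0, 1.0]] [0.247 0.042 1.781]
{'time_s': 0.1, 'qpos': array([-1.28458585e+00,  4.91450665e-01,  1.55940741e+00, -1.42429516e-05,
        1.09168376e+00, -1.05614260e-01]), 'qd': array([-1.13555768e-04, -4.13302877e-04, -1.08621522e-03, -6.74415859e-04,
       -3.00465595e-05,  3.18761345e-04]), 'joint_torque': array([ 2.74296210e-03, -6.13624263e+01, -2.58606988e+01,  6.94136764e-02,
        4.69950575e-02, -4.54243730e-05]), 'eef_pos': array([ 0.23861901, -0.57741646,  0.21414388]), 'ee_rot': array([ 9.80869725e-01,  1.94664730e-01, -4.90887397e-05, -4.72087243e-04]), 'force': array([-0.25728543,  0.07849963, -0.57405259]), 'torque': array([ 0.04056981,  0.00554705, -0.06496104]), 'finger_force': 0.0, 'grip_width': 1.0005842186293776}
```

View pics/side0.png

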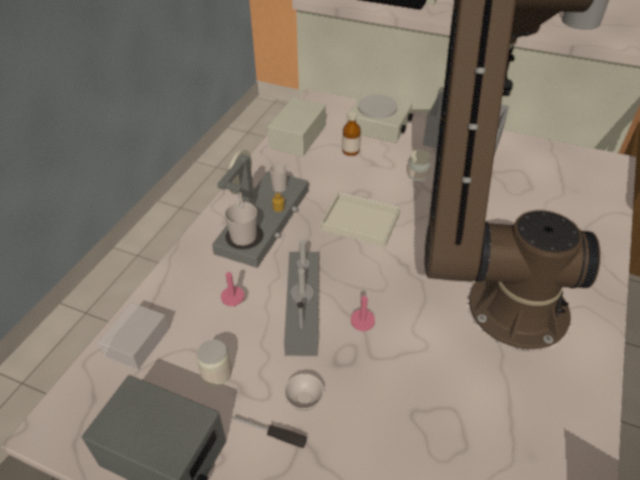

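View pics/top0.png

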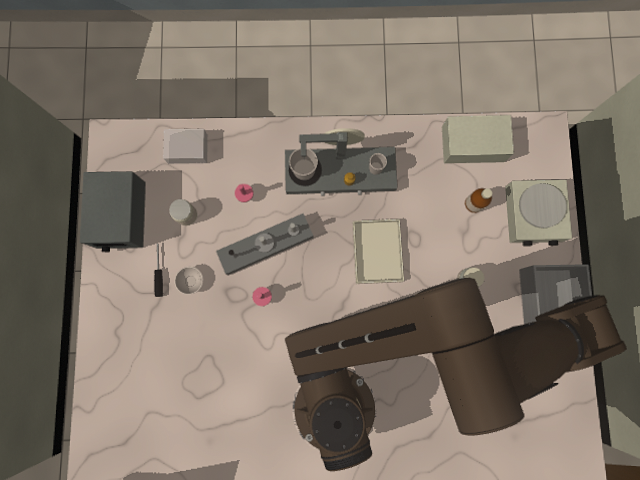

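The side view shows the wide beaker on the black pad at (242,225), so the big plunger is wanted. The top view shows the rack with items at about (232,252), (265,241) and (293,229), and the tray at about (381,251). The pink look-alikes are at (244,193) and (262,296). Next, a close crop.

```bash
cat > h.py <<'E'
from workcell import bot
import cv2,numpy as np
def ray(n,uv):
    c=bot.camera_info(n);v=np.array(c["view"]);K=np.array(c["mtx"]);d=np.array(c["dist"])
    p=cv2.undistortPoints(np.array([[uv]],float),K,d)[0,0]
    R=v[:3,:3];return -R.T@v[:3,3],R.T@np.array([p[0],p[1],1])
def at(n,uv,z):
    o,d=ray(n,uv);return (o+d*(z-o[2])/d[2])
def proj(n,P):
    c=bot.camera_info(n);v=np.array(c["view"])
    return cv2.projectPoints(np.array(P,float).reshape(-1,1,3),cv2.Rodrigues(v[:3,:3])[0],v[:3,3],np.array(c["mtx"]),np.array(c["dist"]))[0][:,0]
E
python3 - <<'E'
import cv2,numpy as np
from h import *
t=cv2.imread("pics/top0.png")[170:310,205:415];s=cv2.imread("pics/side0.png")[140:360,200:410]
a=cv2.resize(t,None,fx=3.8,fy=3.8,interpolation=2);b=cv2.resize(s,None,fx=2.7,fy=2.7,interpolation=2)
cv2.imwrite("pics/tc.png",a);cv2.imwrite("pics/sc.png",b)
E
```

```text
(no output)
```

View pics/tc.png

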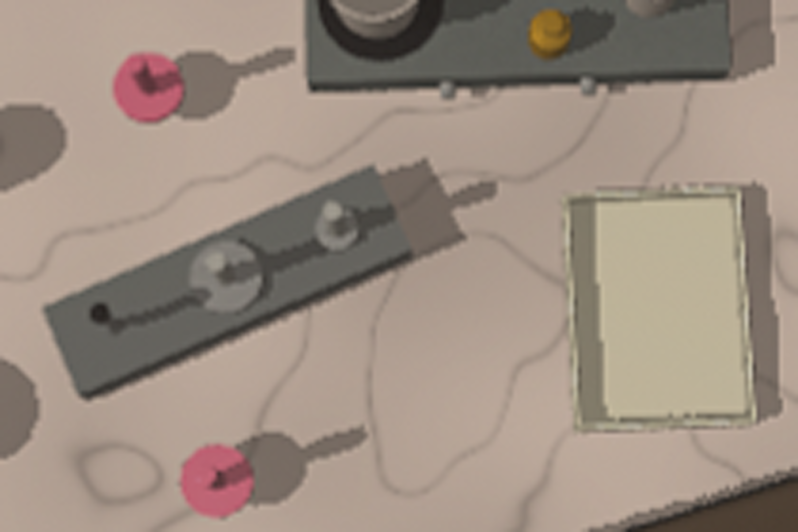

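View pics/sc.png

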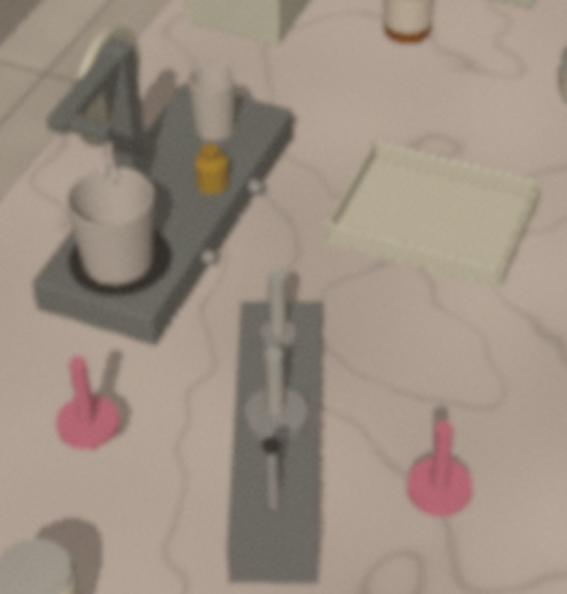

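Candidates: the big plunger in the middle of the rack, crop (227,277) and full picture (265,243); the small plunger at (293,229); the rod at (231,252); and the pink ones at (244,193) and (262,296), which stay out of it. The metallic one in the middle has the big disc, so I choose that.

```bash
python3 - <<'E'
from h import *
T=lambda u,v,z:at("top",(205+u/3.8,170+v/3.8),z).round(4)
S=lambda u,v,z:at("side",(200+u/2.7,140+v/2.7),z).round(4)
print("disc",T(227,277,.06),S(276,410,.06));print("htop",T(217,263,.14),S(275,353,.14))
print("small",T(336,229,.06),T(331,212,.14),"rod",T(100,313,.14))
r=[T(*p,.05) for p in((46,308),(377,166),(411,253),(82,390))];print("rack",r,np.mean(r,0),S(242,302,.05),S(323,302,.05),S(318,580,.05),S(229,580,.05))
t=[T(*p,.03) for p in((566,196),(740,186),(753,422),(577,430))];print("tray",t,np.mean(t,0), np.mean([S(*p,.03) for p in((376,145),(540,185),(500,275),(332,232))],0))
E
```

```text
disc [0.5101 0.2083 0.06  ] [0.5074 0.2096 0.06  ]
htop [0.5092 0.2084 0.14  ] [0.5062 0.2096 0.14  ]
small [0.5488 0.1179 0.06  ] [0.5485 0.1182 0.14  ] rod [0.4711 0.3001 0.14  ]
rack [array([0.4884, 0.3589, 0.05  ]), array([0.6036, 0.0834, 0.05  ]), array([0.5292, 0.056 , 0.05  ]), array([0.4198, 0.3283, 0.05  ])] [0.51025 0.20665 0.05   ] [0.6006 0.0865 0.05  ] [0.5252 0.0548 0.05  ] [0.4009 0.3597 0.05  ] [0.471  0.3894 0.05  ]
tray [array([ 0.579 , -0.0758,  0.03  ]), array([ 0.585 , -0.2231,  0.03  ]), array([ 0.3855, -0.2252,  0.03  ]), array([ 0.3812, -0.0792,  0.03  ])] [ 0.482675 -0.150825  0.03    ] [ 0.474375 -0.1422    0.03    ]
```

Request:
jog_arm([
  {"dx": 241, "dy": 428, "dz": 0, "twist": 1.4},
  {"dx": 241, "dy": 428, "dz": 0, "twist": 1.4},
  {"dx": 241, "dy": 428, "dz": 0, "twist": 1.4},
  {"dx": 241, "dy": 428, "dz": 0, "twist": 1.4},
  {"dx": 241, "dy": 428, "dz": 0, "twist": 1.4},
  {"dx": 241, "dy": 428, "dz": 0, "twist": 1.4},
  {"dx": 241, "dy": 428, "dz": 0, "twist": 1.4},
  {"dx": 241, "dy": 428, "dz": 0, "twist": 1.4},
  {"dx": 241, "dy": 428, "dz": 0, "twist": 1.4},
  {"dx": 241, "dy": 428, "dz": 0, "twist": 1.4},
], grip=1, force=20)

```text
time_s: 1.1
eef_pos: [0.4804, -0.1473, 0.2146]
ee_rot: [0.622, 0.783, 0.0, -0.0]
force: [0.4, -0.9, -0.7]
grip_width: 0.998
finger_force: 0.0
```

Request:
jog_arm([
  {"dx": 29, "dy": 358, "dz": 0, "twist": 0.18},
  {"dx": 29, "dy": 358, "dz": 0, "twist": 0.18},
  {"dx": 29, "dy": 358, "dz": 0, "twist": 0.18},
  {"dx": 29, "dy": 358, "dz": 0, "twist": 0.18},
  {"dx": 29, "dy": 358, "dz": 0, "twist": 0.18},
  {"dx": 29, "dy": 358, "dz": 0, "twist": 0.18},
  {"dx": 29, "dy": 358, "dz": 0, "twist": 0.18},
  {"dx": 29, "dy": 358, "dz": 0, "twist": 0.18},
  {"dx": 29, "dy": 358, "dz": 0, "twist": 0.18},
  {"dx": 29, "dy": 358, "dz": 0, "twist": 0.18},
])

```text
time_s: 2.1
eef_pos: [0.5084, 0.2075, 0.2144]
ee_rot: [0.552, 0.834, -0.0, -0.0]
force: [0.3, 0.4, 0.6]
grip_width: 0.999
finger_force: 0.0
```

```bash
python3 - <<'E'
from h import *
print(bot.read_state()["eef_pos"],bot.read_state()["qpos"])
s=bot.read_camera("side");print(proj("side",[.509,.2085,.14]),proj("side",[.509,.2085,.215]))
cv2.imwrite("pics/s1.png",cv2.resize(s[100:350,170:430,::-1],None,fx=2.3,fy=2.3,interpolation=2))
E
```

```text
[0.50842311 0.20748578 0.21439303] [ 2.67316431e-01  3.83953397e-01  1.74586740e+00 -3.48772214e-04
  1.01255627e+00 -1.33500502e-01]
[[300.97074283 270.0950151 ]] [[300.10850098 248.55336814]]
```

View pics/s1.png

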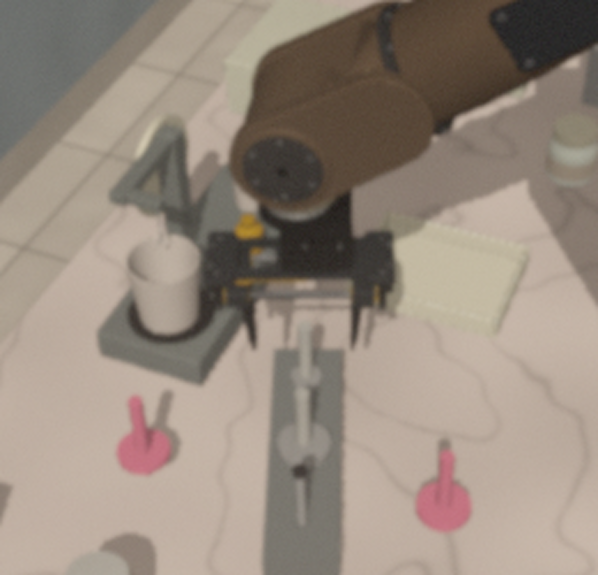

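Fingers straddle the big plunger's handle at crop (303,340), with jaws at (250,340) and (357,340), so it is well centred. Descending.

Request:
jog_arm([
  {"dx": 0, "dy": 1, "dz": -40, "twist": 0},
  {"dx": 0, "dy": 1, "dz": -80, "twist": 0},
  {"dx": 0, "dy": 1, "dz": -120, "twist": 0},
  {"dx": 0, "dy": 1, "dz": -145, "twist": 0},
  {"dx": 0, "dy": 1, "dz": -145, "twist": 0},
  {"dx": 0, "dy": 1, "dz": -145, "twist": 0},
])

```text
time_s: 2.75
eef_pos: [0.5091, 0.2083, 0.0703]
ee_rot: [0.553, 0.833, -0.0, -0.0]
force: [-1.0, -0.2, 0.3]
grip_width: 1.0
finger_force: 0.0
```

Request:
jog_arm([
  {"dx": 0, "dy": 0, "dz": 0, "twist": 0},
  {"dx": 0, "dy": 0, "dz": 0, "twist": 0},
  {"dx": 0, "dy": 0, "dz": 0, "twist": 0},
  {"dx": 0, "dy": 0, "dz": 0, "twist": 0},
  {"dx": 0, "dy": 0, "dz": 0, "twist": 0},
  {"dx": 0, "dy": 0, "dz": 0, "twist": 0},
  {"dx": 0, "dy": 0, "dz": 0, "twist": 0},
  {"dx": 0, "dy": 0, "dz": 0, "twist": 0},
  {"dx": 0, "dy": 0, "dz": 0, "twist": 0},
  {"dx": 0, "dy": 0, "dz": 0, "twist": 0},
], grip=0, force=20)

```text
time_s: 3.75
eef_pos: [0.5087, 0.2094, 0.0697]
ee_rot: [0.552, 0.834, 0.0, 0.0]
force: [3.9, 1.9, 2.1]
grip_width: 0.216
finger_force: 1.6
```

Request:
jog_arm([
  {"dx": 0, "dy": 0, "dz": 0, "twist": 0},
  {"dx": 0, "dy": 0, "dz": 0, "twist": 0},
  {"dx": 0, "dy": 0, "dz": 0, "twist": 0},
  {"dx": 0, "dy": 0, "dz": 0, "twist": 0},
  {"dx": 0, "dy": 0, "dz": 0, "twist": 0},
  {"dx": 0, "dy": 0, "dz": 0, "twist": 0},
])

```text
time_s: 4.35
eef_pos: [0.5097, 0.2097, 0.0699]
ee_rot: [0.552, 0.834, 0.001, 0.001]
force: [4.8, 2.6, -1.3]
grip_width: 0.164
finger_force: 20.0
```

Request:
jog_arm([
  {"dx": 1, "dy": 0, "dz": 8, "twist": 0},
  {"dx": 1, "dy": 0, "dz": 16, "twist": 0},
  {"dx": 1, "dy": 0, "dz": 24, "twist": 0},
  {"dx": 1, "dy": 0, "dz": 32, "twist": 0},
  {"dx": 1, "dy": 0, "dz": 45, "twist": 0},
  {"dx": 1, "dy": 0, "dz": 70, "twist": 0},
  {"dx": 1, "dy": 0, "dz": 100, "twist": 0},
  {"dx": 1, "dy": 0, "dz": 130, "twist": 0},
  {"dx": 1, "dy": 0, "dz": 130, "twist": 0},
  {"dx": 1, "dy": 0, "dz": 130, "twist": 0},
])

```text
time_s: 5.35
eef_pos: [0.5091, 0.2091, 0.2001]
ee_rot: [0.552, 0.834, -0.0, 0.0]
force: [0.3, -0.5, -2.9]
grip_width: 0.17
finger_force: 20.0
```

```bash
python3 - <<'E'
from h import *
s=bot.read_camera("side");print(bot.read_state()["eef_pos"])
cv2.imwrite("pics/s2.png",cv2.resize(s[100:350,170:430,::-1],None,fx=2.3,fy=2.3,interpolation=2))
E
```

```text
[0.50884105 0.20904386 0.19919299]
```

View pics/s2.png

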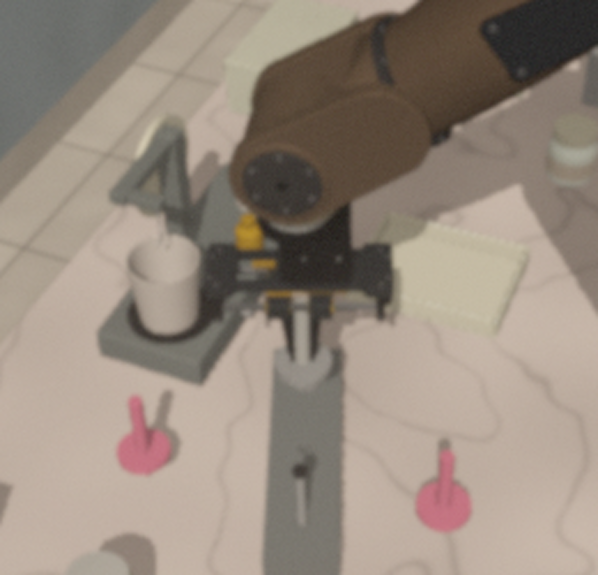

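The big plunger hangs upright in the jaws, clear of the rack, with its disc at (303,368). The small plunger behind it is hidden. The tool can only yaw, so I will tip the plunger by hooking its pin on the tray's inner wall.

Request:
jog_arm([
  {"dx": -10, "dy": 0, "dz": 20, "twist": 0},
  {"dx": -39, "dy": -339, "dz": 20, "twist": -0.4},
  {"dx": -39, "dy": -339, "dz": 20, "twist": -0.4},
  {"dx": -39, "dy": -339, "dz": 20, "twist": -0.4},
  {"dx": -39, "dy": -339, "dz": 20, "twist": -0.4},
  {"dx": -39, "dy": -339, "dz": 20, "twist": -0.4},
  {"dx": -39, "dy": -339, "dz": 20, "twist": -0.4},
  {"dx": -39, "dy": -339, "dz": 20, "twist": -0.4},
  {"dx": -39, "dy": -339, "dz": 20, "twist": -0.4},
  {"dx": -39, "dy": -339, "dz": 20, "twist": -0.4},
])

```text
time_s: 6.4
eef_pos: [0.4699, -0.1301, 0.2185]
ee_rot: [0.708, 0.707, -0.0, -0.001]
force: [-0.5, 0.1, -3.0]
grip_width: 0.164
finger_force: 20.0
```

Request:
jog_arm([
  {"dx": 0, "dy": 0, "dz": -40},
  {"dx": 0, "dy": 0, "dz": -80},
  {"dx": 0, "dy": 0, "dz": -110},
  {"dx": 0, "dy": 0, "dz": -130},
  {"dx": 0, "dy": 0, "dz": -145},
  {"dx": 0, "dy": 0, "dz": -150},
  {"dx": 0, "dy": 0, "dz": -150},
  {"dx": 0, "dy": 0, "dz": -150},
])

```text
schema error: expected keys dx, dy, dz, twist
```

Request:
jog_arm([
  {"dx": 0, "dy": 0, "dz": -40, "twist": 0},
  {"dx": 0, "dy": 0, "dz": -80, "twist": 0},
  {"dx": 0, "dy": 0, "dz": -110, "twist": 0},
  {"dx": 0, "dy": 0, "dz": -130, "twist": 0},
  {"dx": 0, "dy": 0, "dz": -145, "twist": 0},
  {"dx": 0, "dy": 0, "dz": -150, "twist": 0},
  {"dx": 0, "dy": 0, "dz": -150, "twist": 0},
  {"dx": 0, "dy": 0, "dz": -150, "twist": 0},
])

```text
time_s: 7.2
eef_pos: [0.4709, -0.1292, 0.0701]
ee_rot: [0.706, 0.708, 0.0, 0.0]
force: [-0.4, -0.5, -1.9]
grip_width: 0.164
finger_force: 20.0
```

Request:
jog_arm([
  {"dx": 0, "dy": 10, "dz": 0, "twist": 0},
  {"dx": 0, "dy": 20, "dz": 0, "twist": 0},
  {"dx": 0, "dy": 28, "dz": 0, "twist": 0},
  {"dx": 0, "dy": 33, "dz": 0, "twist": 0},
  {"dx": 0, "dy": 37, "dz": 0, "twist": 0},
  {"dx": 0, "dy": 40, "dz": 0, "twist": 0},
  {"dx": 0, "dy": 40, "dz": 0, "twist": 0},
], grip=0, force=12)

```text
time_s: 7.9
eef_pos: [0.4707, -0.0894, 0.0697]
ee_rot: [0.707, 0.708, 0.0, 0.0]
force: [-0.1, -0.6, -2.4]
grip_width: 0.168
finger_force: 12.0
```

Request:
jog_arm([
  {"dx": 0, "dy": 3, "dz": 0, "twist": 0},
  {"dx": 0, "dy": 6, "dz": 0, "twist": 0},
  {"dx": 0, "dy": 6, "dz": 0, "twist": 0},
])

```text
time_s: 8.2
eef_pos: [0.4707, -0.0836, 0.0697]
ee_rot: [0.707, 0.708, -0.0, 0.0]
force: [-0.6, -0.6, -2.3]
grip_width: 0.166
finger_force: 12.0
```

Request:
jog_arm([
  {"dx": 0, "dy": 3, "dz": 0, "twist": 0},
  {"dx": 0, "dy": 5, "dz": 0, "twist": 0},
  {"dx": 0, "dy": 5, "dz": 0, "twist": 0},
])

```text
time_s: 8.5
eef_pos: [0.4708, -0.0786, 0.0698]
ee_rot: [0.707, 0.708, 0.0, 0.0]
force: [-0.0, -2.7, -0.4]
grip_width: 0.164
finger_force: 12.0
```

Request:
jog_arm([
  {"dx": 0, "dy": 6, "dz": 0, "twist": 0},
  {"dx": 0, "dy": 12, "dz": -1, "twist": 0},
  {"dx": 0, "dy": 18, "dz": -3, "twist": 0},
  {"dx": 0, "dy": 24, "dz": -5, "twist": 0},
  {"dx": 0, "dy": 29, "dz": -7, "twist": 0},
  {"dx": 0, "dy": 34, "dz": -9, "twist": 0},
  {"dx": 0, "dy": 38, "dz": -12, "twist": 0},
  {"dx": 0, "dy": 42, "dz": -14, "twist": 0},
  {"dx": 0, "dy": 42, "dz": -14, "twist": 0},
])

```text
time_s: 9.4
eef_pos: [0.4705, -0.0362, 0.0553]
ee_rot: [0.707, 0.708, -0.0, -0.0]
force: [-0.3, -1.6, -2.1]
grip_width: 0.163
finger_force: 12.0
```

```bash
python3 - <<'E'
from h import *
s=bot.read_camera("side");t=bot.read_camera("top");print(bot.read_state()["eef_pos"])
a=cv2.resize(s[130:330,230:430],(600,600),interpolation=2)
cv2.imwrite("pics/s3.png",a[:,:,::-1])
E
```

```text
[ 0.47058114 -0.03651916  0.05554034]
```

View pics/s3.png

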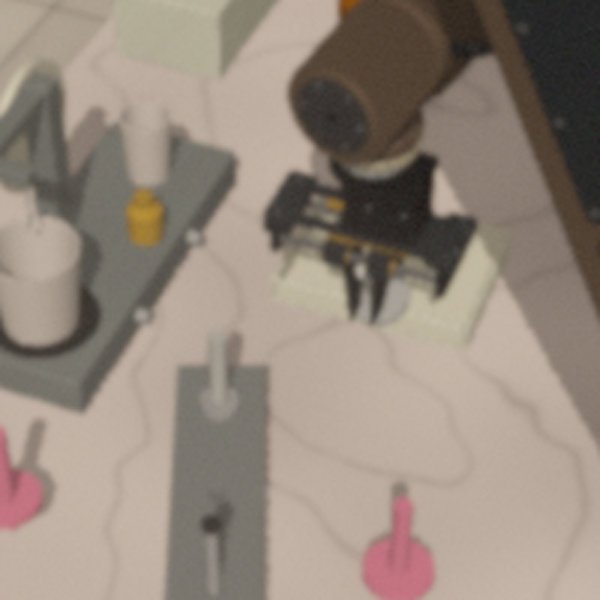

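The plunger is tipped toward the rack, with handle top at crop (365,270) and disc at (395,295). Its pin is hooked inside the tray wall. Now tighten, lift, and centre it.

Request:
jog_arm([
  {"dx": 0, "dy": 0, "dz": 0, "twist": 0},
  {"dx": 0, "dy": 0, "dz": 0, "twist": 0},
  {"dx": 0, "dy": 0, "dz": 10, "twist": 0},
  {"dx": 0, "dy": -5, "dz": 25, "twist": 0},
  {"dx": 0, "dy": -10, "dz": 50, "twist": 0},
  {"dx": 5, "dy": -35, "dz": 80, "twist": 0},
  {"dx": 10, "dy": -60, "dz": 115, "twist": 0},
  {"dx": 10, "dy": -80, "dz": 145, "twist": 0},
  {"dx": 10, "dy": -91, "dz": 165, "twist": 0},
  {"dx": 10, "dy": -91, "dz": 165, "twist": 0},
], grip=0, force=45)

```text
time_s: 10.5
eef_pos: [0.4813, -0.129, 0.2235]
ee_rot: [0.707, 0.707, 0.001, 0.002]
force: [-0.5, 0.5, -1.8]
grip_width: 0.16
finger_force: 45.0
```

```bash
python3 - <<'E'
from h import *
s=bot.read_camera("side");print(bot.read_state()["eef_pos"])
g=np.array([.481,-.127,.239]);u,v=proj("side",[g])[0];print(u,v)
x0,y0=int(u)-60,int(v)-60
for th in(35,45,55):
    a=np.array([0,np.sin(np.radians(th)),np.cos(np.radians(th))])
    print(th,((proj("side",[g+.051*a,g-.034*a,g-.074*a])-[x0,y0])*5).round().tolist())
cv2.imwrite("pics/s4.png",cv2.resize(s[y0:y0+120,x0:x0+120,::-1],(600,600),interpolation=2))
E
```

```text
[ 0.48062129 -0.12795785  0.22162313]
361.0514975178246 162.2593863966294
35 [[285.0, 268.0], [310.0, 322.0], [321.0, 346.0]]
45 [[280.0, 285.0], [313.0, 312.0], [328.0, 324.0]]
55 [[275.0, 301.0], [316.0, 301.0], [334.0, 301.0]]
```

View pics/s4.png

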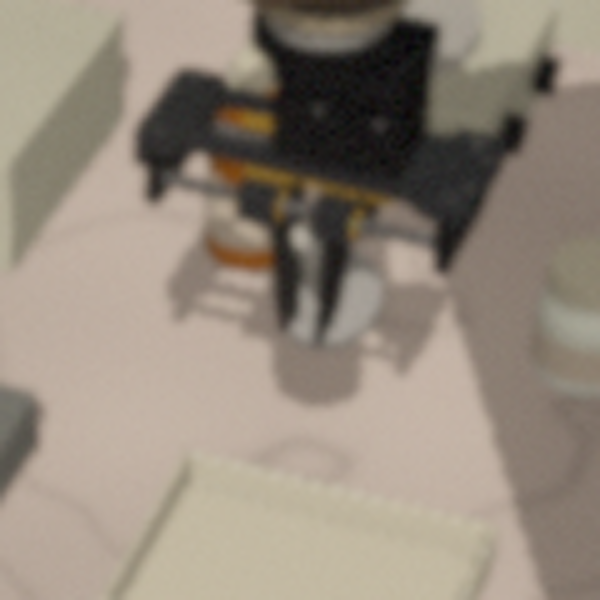

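The plunger is held tipped, with its disc at about crop (335,305) and handle top at (305,235). I need the angle more precisely, so I will overlay model outlines.

```bash
python3 - <<'E'
from h import *
s=bot.read_camera("side");st=bot.read_state();e=st["eef_pos"];print(e,st["finger_force"],st["time_s"])
np.save("s5.npy",s)
g=e+[0,0,.019];x0,y0,k=340,138,8
w=np.linspace(0,2*np.pi,60);out=[]
for th in(None,25,35,45):
    im=cv2.resize(s[y0:y0+37,x0:x0+50,::-1],(400,296),interpolation=2)
    if th:
        t=np.radians(th);a=np.array([0,np.sin(t),np.cos(t)]);b=np.array([0,np.cos(t),-np.sin(t)]);c=np.array([1.,0,0])
        for h,r,col in((-.029,.03,(0,0,255)),(-.039,.03,(0,160,0)),(.051,.008,(255,0,0))):
            P=[g+h*a+r*(np.cos(q)*b+np.sin(q)*c) for q in w]
            cv2.polylines(im,[((proj("side",P)-[x0,y0]+.5)*k).astype(int)],True,col,1)
    out.append(im)
cv2.imwrite("pics/s5.png",np.vstack([np.hstack(out[:2]),np.hstack(out[2:])]))
E
```

```text
[ 0.48014957 -0.12728188  0.22043835] 44.99969959259033 10.6
```

View pics/s5.png

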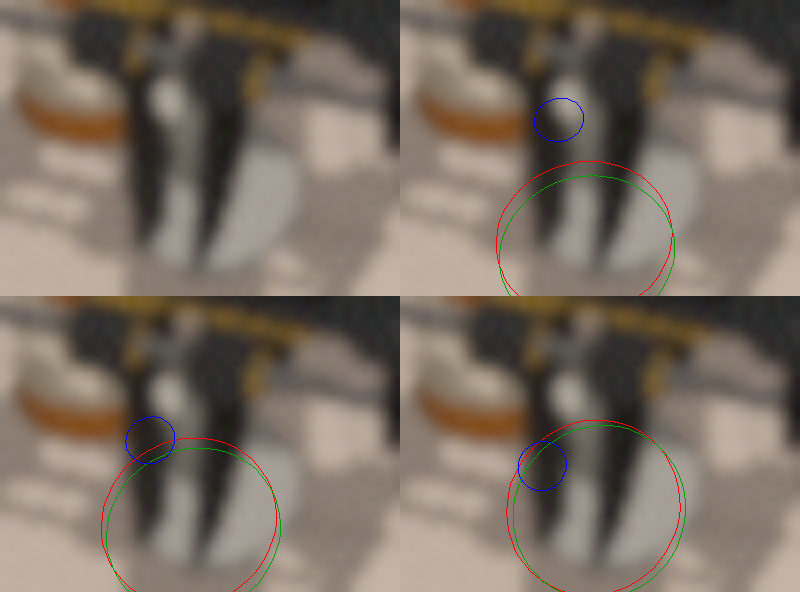

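```bash
python3 - <<'E'
from h import *
from scipy.optimize import least_squares as LS
e=np.array([.4802,-.1273,.2204]);x0,y0,k=340,138,8;w=np.linspace(0,2*np.pi,90)
arc=np.array([(270,152),(288,168),(297,190),(292,215),(280,238),(262,254),(238,265),(200,271),(160,262)],float)
def f(p):
    y,z,th=p;D=np.array([e[0],y,z]);a=np.array([0,np.sin(th),np.cos(th)]);b=np.array([0,np.cos(th),-np.sin(th)]);c=np.array([1.,0,0])
    P=[D+h*a+.03*(np.cos(q)*b+np.sin(q)*c) for h in(-.005,.005) for q in w]
    q=((proj("side",P)-[x0,y0]+.5)*k).astype(np.float32);H=cv2.convexHull(q)
    r=[cv2.pointPolygonTest(H,tuple(map(float,m)),True) for m in arc]
    t=((proj("side",[D+.085*a])[0]-[x0,y0]+.5)*k-[168,100])
    return np.r_[r,t]
for x in(.476,.4802,.484):
  e[0]=x
  for t0 in(.4,.9):
    s=LS(f,[-.15,.21,t0],diff_step=1e-3,x_scale=[.01,.01,.1]);print(x,s.x[:2].round(4),np.degrees(s.x[2]).round(1),s.cost.round(1),s.fun.round(0))
E
```

```text
0.476 [-0.1443  0.233 ] 35.2 180.7 [15.  4. -3. -3. -3. -1.  3.  6.  4. -5. -2.]
0.476 [-0.1443  0.233 ] 35.2 180.7 [15.  4. -3. -3. -3. -1.  3.  6.  4. -5. -2.]
0.4802 [-0.1585  0.2215] 34.9 156.3 [14.  3. -4. -3. -3. -0.  3.  5.  4. -4. -1.]
0.4802 [-0.1585  0.2215] 34.9 156.3 [14.  3. -4. -3. -3. -0.  3.  5.  4. -4. -1.]
0.484 [-0.1712  0.2112] 34.6 138.2 [13.  2. -4. -3. -3. -1.  3.  5.  3. -2. -1.]
0.484 [-0.1712  0.2112] 34.6 138.2 [13.  2. -4. -3. -3. -1.  3.  5.  3. -2. -1.]
```

The fit gives a tilt of about 35°, too near the 32° limit. I will press the pin tip lightly on the tray floor to tip it further; the disc rim limits the tilt to about 54°.

Request:
jog_arm([
  {"dx": 0, "dy": 0, "dz": -45, "twist": 0},
  {"dx": 0, "dy": 0, "dz": -90, "twist": 0},
  {"dx": 0, "dy": 0, "dz": -130, "twist": 0},
  {"dx": 0, "dy": 0, "dz": -155, "twist": 0},
  {"dx": 0, "dy": 0, "dz": -165, "twist": 0},
  {"dx": 0, "dy": 0, "dz": -170, "twist": 0},
  {"dx": 0, "dy": 0, "dz": -170, "twist": 0},
], grip=0, force=14)

```text
time_s: 11.3
eef_pos: [0.4807, -0.1273, 0.0506]
ee_rot: [0.707, 0.708, -0.0, -0.0]
force: [0.3, 0.2, -1.4]
grip_width: 0.164
finger_force: 14.0
```

Request:
jog_arm([
  {"dx": 0, "dy": 0, "dz": -3, "twist": 0},
  {"dx": 0, "dy": 0, "dz": -5, "twist": 0},
  {"dx": 0, "dy": 0, "dz": -5, "twist": 0},
])

```text
time_s: 11.6
eef_pos: [0.4808, -0.1277, 0.0461]
ee_rot: [0.707, 0.707, 0.0, 0.0]
force: [-0.4, 0.2, -2.7]
grip_width: 0.163
finger_force: 14.0
```

Request:
jog_arm([
  {"dx": 0, "dy": 0, "dz": -2, "twist": 0},
  {"dx": 0, "dy": 0, "dz": -4, "twist": 0},
  {"dx": 0, "dy": 0, "dz": -4, "twist": 0},
])

```text
time_s: 11.9
eef_pos: [0.4811, -0.1272, 0.0425]
ee_rot: [0.707, 0.707, 0.001, 0.001]
force: [0.6, 6.8, 11.0]
grip_width: 0.166
finger_force: 14.0
```

Request:
jog_arm([
  {"dx": 0, "dy": 0, "dz": -2, "twist": 0},
  {"dx": 0, "dy": 0, "dz": -4, "twist": 0},
  {"dx": 0, "dy": 0, "dz": -4, "twist": 0},
])

```text
time_s: 12.2
eef_pos: [0.4811, -0.1271, 0.0386]
ee_rot: [0.707, 0.707, 0.001, 0.001]
force: [-0.8, 8.7, 12.9]
grip_width: 0.164
finger_force: 14.0
```

Request:
jog_arm([
  {"dx": 0, "dy": 4, "dz": 0, "twist": 0},
  {"dx": 0, "dy": 8, "dz": -1, "twist": 0},
  {"dx": 0, "dy": 12, "dz": -3, "twist": 0},
  {"dx": 0, "dy": 15, "dz": -4, "twist": 0},
  {"dx": 0, "dy": 15, "dz": -4, "twist": 0},
], grip=0, force=10)

```text
time_s: 12.7
eef_pos: [0.4806, -0.1122, 0.0334]
ee_rot: [0.707, 0.708, -0.0, -0.0]
force: [0.4, 0.6, 0.1]
grip_width: 0.162
finger_force: 10.0
```

Request:
jog_arm([
  {"dx": 0, "dy": 3, "dz": -1, "twist": 0},
  {"dx": 0, "dy": 6, "dz": -3, "twist": 0},
  {"dx": 0, "dy": 6, "dz": -3, "twist": 0},
])

```text
time_s: 13.0
eef_pos: [0.4806, -0.1063, 0.0304]
ee_rot: [0.707, 0.708, -0.0, -0.0]
force: [-0.0, 0.1, 0.1]
grip_width: 0.164
finger_force: 10.0
```

Request:
jog_arm([
  {"dx": 0, "dy": 0, "dz": 0, "twist": 0},
  {"dx": 0, "dy": 0, "dz": 0, "twist": 0},
  {"dx": 0, "dy": 0, "dz": 10, "twist": 0},
  {"dx": 0, "dy": -5, "dz": 30, "twist": 0},
  {"dx": 0, "dy": -10, "dz": 65, "twist": 0},
  {"dx": 0, "dy": -15, "dz": 105, "twist": 0},
  {"dx": 0, "dy": -18, "dz": 145, "twist": 0},
  {"dx": 0, "dy": -18, "dz": 175, "twist": 0},
  {"dx": 0, "dy": -18, "dz": 190, "twist": 0},
  {"dx": 0, "dy": -18, "dz": 190, "twist": 0},
], grip=0, force=45)

```text
time_s: 14.0
eef_pos: [0.481, -0.1248, 0.2231]
ee_rot: [0.707, 0.707, 0.001, 0.002]
force: [-0.2, 0.6, -2.2]
grip_width: 0.16
finger_force: 45.0
```

```bash
python3 - <<'E'
from h import *
bot.read_camera("side");bot.read_camera("side");s=bot.read_camera("side");st=bot.read_state();e=st["eef_pos"];print(e,st["finger_force"],st["time_s"],np.abs(st["qd"]).max())
x0,y0,k=332,133,10
im=cv2.resize(s[y0:y0+60,x0:x0+60,::-1],(600,600),interpolation=cv2.INTER_CUBIC)
cv2.imwrite("pics/s6.png",im)
E
```

```text
[ 0.48008821 -0.12443724  0.21990417] 45.00023603439331 14.15 0.014700562365798574
```

View pics/s6.png

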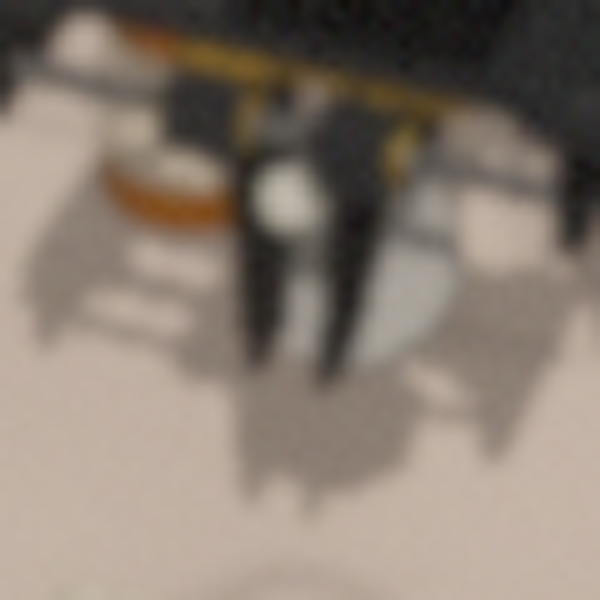

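The tilt is now clearly greater: handle top at crop (290,198), disc right edge at (457,265), bottom at (345,372) and top right at about (440,195). Fitting again.

```bash
python3 - <<'E'
from h import *
from scipy.optimize import least_squares as LS
x0,y0,k=332,133,10;w=np.linspace(0,2*np.pi,90)
arc=np.array([(440,195),(455,220),(457,270),(442,310),(412,342),(380,362),(345,371),(290,362)],float)
def f(p,x):
    y,z,th=p;D=np.array([x,y,z]);a=np.array([0,np.sin(th),np.cos(th)]);b=np.array([0,np.cos(th),-np.sin(th)]);c=np.array([1.,0,0])
    P=[D+h*a+.03*(np.cos(q)*b+np.sin(q)*c) for h in(-.005,.005) for q in w]
    H=cv2.convexHull(((proj("side",P)-[x0,y0]+.5)*k).astype(np.float32))
    r=[cv2.pointPolygonTest(H,tuple(map(float,m)),True) for m in arc]
    return np.r_[r,(proj("side",[D+.085*a])[0]-[x0,y0]+.5)*k-[290,198]]
for x in(.476,.480,.484):
    s=LS(f,[-.15,.21,.8],args=(x,),diff_step=1e-3,x_scale=[.01,.01,.1]);print(x,s.x[:2].round(4),np.degrees(s.x[2]).round(1),s.cost.round(1),s.fun.round(0))
E
```

```text
0.476 [-0.154   0.2349] 44.3 83.8 [ 1. -1.  2.  3.  5.  3. -0. -6. -9. -3.]
0.48 [-0.1675  0.2242] 44.1 72.0 [-1. -2.  1.  3.  5.  3. -1. -7. -7. -2.]
0.484 [-0.1809  0.2135] 43.9 67.6 [-2. -3.  1.  2.  5.  2. -1. -7. -5. -2.]
```

Request:
jog_arm([
  {"dx": 0, "dy": 10, "dz": 0, "twist": 0},
  {"dx": 0, "dy": 10, "dz": 0, "twist": 0},
  {"dx": 0, "dy": 10, "dz": 0, "twist": 0},
  {"dx": 0, "dy": 10, "dz": 0, "twist": 0},
  {"dx": 0, "dy": 10, "dz": 0, "twist": 0},
  {"dx": 0, "dy": 10, "dz": 0, "twist": 0},
])

```text
time_s: 14.75
eef_pos: [0.4807, -0.1147, 0.2206]
ee_rot: [0.707, 0.707, 0.0, -0.0]
force: [-0.5, -0.6, -2.7]
grip_width: 0.159
finger_force: 45.0
```

```bash
python3 -c "
from workcell import bot
s=bot.read_state();print(s['eef_pos'],s['finger_force'],abs(s['qd']).max());print(bot.hand_in())"
```

```text
[ 0.48067627 -0.11472569  0.22059608] 45.00017523765564 0.0015097731731615858
the job is handed in; nothing more can be done
None
```

I handed the job in at about 15 s with the big-disc plunger (the wide beaker is on the pad) held still, disc end lower, at about 44° over the tray and roughly 0.22 m up, as measured from the side camera; the hand-in call returned no verdict.

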